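# Strip a feed-roller carrier and lay the parts out in order on the kit plate

### The arm

A 7-joint arm with a two-finger parallel gripper is mounted at the origin on a cart in front of the work surface, level with it; the furniture and walls round the work are solid. World frame = base frame: x ahead of the robot, y to its left, z up, the work surface at z = 0. Lengths are in m, angles in rad, forces in N, time in s.
With the tool pointing down it reaches from about 0.4 to 0.85 m from the base axis. Payload 6.9 kg.
Tool frame: the origin (TCP) lies midway between the tips of the shut fingers; the grasp point (between the pads) lies 19 mm behind it (r.tcp_to_grasp is the distance from the TCP to the grasp point, in m); z points along the fingers, y is the line along which they close (so a half turn about z gives the same grasp; the last joint's range is limited). The gripper opens to 85 mm and grips with 20 to 120 N. Pads are 22 mm wide; open, the fingers measure 114 mm over their backs; the gripper's body (76 mm by 85 mm) begins 54 mm behind the grasp point. The pads swing forward as they close: fully open they stand 13 mm farther back than shut.
Start: joints at [-1.081, 0.507, -0.238, 1.5, 0.126, 1.149, -0.155], TCP at [0.234, 0.58, 0.231] pointing down, gripper open.
Joint ranges: [-3.08, 3.08], [-0.24, 2.05], [-1.43, 1.35], [0, 2.5], [-1.52, 4.66], [0.17, 1.96], [-2.89, 2.89]. Speed limits (rad/s): [2.39, 2.39, 3.14, 3.14, 3.14, 3.14, 3.14].

### API

Orientations are given as a unit quaternion [w, x, y, z].
In Python, from station import r gives the robot as it stands.
- The arm moves only by the tool send_rows, never from a script. Its argument "moves" is text: rows parted by semicolons, each of 4 numbers parted by spaces: the shift along the tool's x, y, z in mm, then the turn about the tool's z in degrees. A call has 1 to 10 rows; each row is the pose to reach, as a shift and turn from the pose commanded when the call began, along the tool's axes at that moment; what a row does not reach only later rows make up. A row lasts 1/8 s, in which the tool goes at most 62.5 mm and 10.7 degrees, less where a joint would pass 70% of its speed; a pose out of reach is approached as far as the arm can. A call with a gripper value outside its range is refused whole. "claw" is the finger opening in mm, from 0 to 85.4, set as the call begins (left out, the last holds). The fingers move at their own pace and stop on an object; "force" is the grip in N (left out, the last holds). Time passes only in rows, so rows that repeat a pose let the fingers close. It gives the time, the measured TCP pose, the force, the opening and the grip force at its end, in the units of the state.
- r.get_obs(): the state, without advancing time (a new reading comes with each control period).
- r.read_camera(name): name is "scene" or "side" or "wrist"; returns a dict with "img" (480x640x3 uint8, red, green, blue), "range_z" (480x640 float32, m along the optical axis (not along the pixel's ray), 0 where there is no reading), "fx", "fy", "cx", "cy" (pixels), "R" (3x3) and "t" (3): a world point X has camera coordinates R X + t. Camera axes: x right, y down, z forward; pixel columns grow to the right and rows downward; lengths in m; the calibration is good to about 2 mm. A picture is of the moment at which its call begins.
- r.sign_off(): hands the job in; it is judged then, once.
The state is a dict: "clock": time; "joints": joint angles; "dq": joint speeds; "joint_torque": joint torques, N m; "position": TCP position; "ee_rot": TCP orientation; "contact_force": force on the tool from outside, world axes, zero at the start; "ft_torque": the same for the moment, N m; "gripper_width": finger opening in m; "gripper_force": force on a finger pad.
Only numpy, scipy, OpenCV 4.12 (cv2) and the standard library are available. Lean on these libraries where they do the work, as an engineer would, in place of code of your own. Each camera call takes 0.05 s, during which the arm holds its last target. There are 200 camera calls.

### The job

Strip the printer's feed-roller carrier and lay its parts out on the blue kit plate in the order they go back on the shaft: swing the red cam lever all the way back, draw the black roller forward out of its open slots and lay it in the long middle pocket. Seen from the robot, the large white gear goes flat in the round recess to the left of the roller and the black gear flat in the one to its right, so that the roller lies between them; the small white gear rides on the large one, so set it centred on top of that. Leave the lever open.

Things in the scene. Friction and masses are not known exactly. Their poses are not given: they have to be found in the camera images.
- kit_plate: Blue plate fixed to the bench, yellow in its recesses, 60 x 176 x 8 mm. Origin: centre of its underside; x away from the robot (turned 0.25 to 0.55 rad), y along its length to the left, z up. Sunk 3 mm into its top (floors 5 mm above the underside): a pocket 30 x 56 mm, long along y, at the centre, and round recesses of 50 mm diameter at y = +58 mm (left) and y = -58 mm (right).
- carrier: Fixed bracket, 88 x 76 x 75 mm. Origin: underside, below the axle; x to the back, y left. Two aluminium cheeks at y = +-21 to 26 mm, nothing between them above z = 18 mm. Each has a 12 mm slot open to the front (-x), rising 0.175 rad forward; seated axle at x = 0, z = 46 mm. A lip covers the slots back from x = -16 mm: draw the axle along them 35 mm forward before lifting.
- cam_lever (a joint): Hinge (rad) of the red lever outside the carrier's right cheek. 0 = locked: handle leans to the front, 55 degrees above level, cam before the axle. Grows as it swings up and back over the top; axle free from 0.6; stop at 1.75. Stays where left; moves at 1 N. Pivot in the carrier's frame: x 4, z 66 mm; the handle swings in the plane y = -34.5 mm, toward +x.
- lever_tip (a point): Centre of the end of the lever's round red handle (12 mm thick; red from 26 to 58 mm from the pivot), 58 mm from the pivot.
- roller: Black rubber feed roller, 26 mm diameter and 36 mm long, on a steel axle of 8 mm diameter and 60 mm overall length. 60 g. Origin at its centre, y along the axle. At the start its axle lies in the carrier's slots. Lying in the plate's pocket its centre is 18 mm above the plate's underside.
- gear_large: Large white plastic gear lying flat, 36 mm diameter, 8 mm thick (the hub that shows 3 mm higher is not solid), 20 g. Origin: centre of its underside, z up. A lamp's arm slants over the bench from (0.39, 0.47, 0.20) up to (0.68, -0.06, 0.70) m in world axes: keep hand and wrist low and on the robot's side of it.
- gear_black: Black plastic gear lying flat, 26 mm diameter, 8 mm thick (the hub that shows 3 mm higher is not solid), 15 g. Origin: centre of its underside, z up. Of the three gears, in any order, two lie on a teal mat, 2 mm thick, before the printer (its front, 0.2 m high, is at world x = 0.42 m: close the fingers along y there) and one on such a mat left of the plate.
- gear_small: Small white plastic gear lying flat, 20 mm diameter, 8 mm thick (the hub that shows 3 mm higher is not solid), 12 g. Origin: centre of its underside, z up.

How it is judged:
By the outcome, as a careful person would: the job done as asked, in the order asked, and still so for the second after the job is handed in, with the robot touching nothing.
It also fails if it takes over 131 s, if anything falls off the work surface, if the arm or the gripper's body presses on something with over 40 N, if the wrist force passes 120 N, or if a joint passes its speed limit or range.

## Working session

There is one attempt and no reset: what is moved stays moved. The work goes in short steps, Python scripts to look and compute and a tool call to move; the robot and the scene stay as the last step left them, time stands still between calls to the robot, and variables do not carry over. Pictures are saved under pics/ and viewed, at most 14 in all, crops included, and the job is handed in when it is done.

Besides the shell and the picture viewer there is one more tool, called after ">>>" as a command line: name --argument value ..., lists and objects as JSON in quotes. send_rows: Moves the arm, as the interface text tells. Its arguments: {"type":"object","properties":{"moves":{"type":"string"},"claw":{"type":"number"},"force":{"type":"number"}},"required":["moves"]}

```bash
ls; mkdir -p pics; cat > h.py <<'E'
import numpy as np,cv2
from station import r
def cam(n):
    c=r.read_camera(n); c['R']=np.array(c['R']);c['t']=np.array(c['t']); return c
def save(c,f): cv2.imwrite('pics/'+f,c['img'][:,:,::-1])
def ray(c,u,v):
    d=c['R'].T@np.array([(u-c['cx'])/c['fx'],(v-c['cy'])/c['fy'],1.]); return -c['R'].T@c['t'],d
def onz(c,u,v,z):
    o,d=ray(c,u,v); return o+d*(z-o[2])/d[2]
def pix(c,X):
    p=c['R']@np.array(X)+c['t']; return np.array([c['fx']*p[0]/p[2]+c['cx'],c['fy']*p[1]/p[2]+c['cy']])
def cloud(c):
    v,u=np.mgrid[:480,:640]; z=c['range_z']
    P=np.stack([(u-c['cx'])/c['fx']*z,(v-c['cy'])/c['fy']*z,z],-1)
    return (P-c['t'])@c['R']
def two(c1,p1,c2,p2):
    o1,d1=ray(c1,*p1);o2,d2=ray(c2,*p2)
    s=np.linalg.lstsq(np.stack([d1,-d2],1),o2-o1,rcond=None)[0]
    a=o1+d1*s[0];b=o2+d2*s[1]; return (a+b)/2,np.linalg.norm(a-b)
E
python3 - <<'E'
from h import *
for n in ['scene','side','wrist']:
    c=cam(n); save(c,n+'0.png'); print(n,-c['R'].T@c['t'],c['R'][2],c['fx'])
print(r.get_obs())
E
```

```text
pics
scene [-0.21754564 -0.62460285  0.75161759] [ 0.60564701  0.54465414 -0.58012375] 455.0427983901002
side [ 0.11738473 -0.68506119  0.76022969] [ 0.3428074   0.67596802 -0.65234218] 473.0990848483464
wrist [0.15908864 0.61031286 0.37307621] [ 0.28738101 -0.11765858 -0.95056226] 370.44859718913375
{'clock': 0.15, 'joints': array([-1.08151381,  0.5081889 , -0.2375059 ,  1.50087454,  0.12569151,
        1.14888854, -0.15481666]), 'dq': array([ 0.00095969, -0.00218778, -0.00011864, -0.00315268,  0.00127957,
        0.00163058,  0.00166171]), 'joint_torque': array([-1.81261352e-03, -6.21003342e+01, -2.18929365e+00, -2.49837273e+01,
        1.26164930e-02,  9.04544606e-03, -7.54592122e-06]), 'position': array([0.23395875, 0.57916602, 0.23061063]), 'ee_rot': array([-1.20019045e-04,  1.90739743e-01,  9.81640401e-01, -6.77392152e-04]), 'contact_force': array([ 0.43634896, -0.211332  , -0.47246739]), 'ft_torque': array([-0.03481065, -0.02878391, -0.02831287]), 'gripper_force': 0.0, 'gripper_width': 0.08542495708726691}
```

View pics/scene0.png

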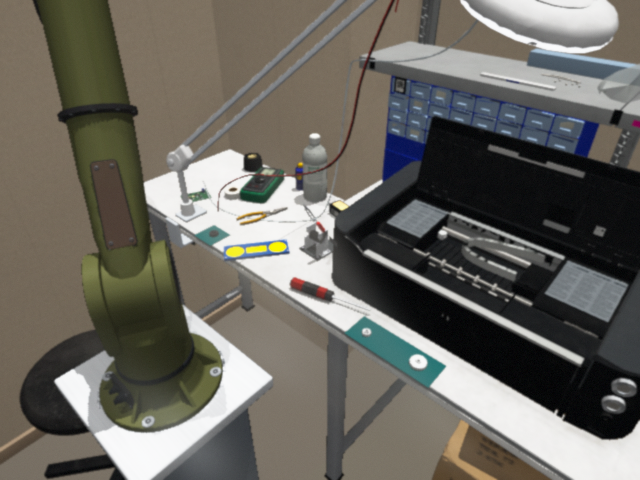

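View pics/side0.png

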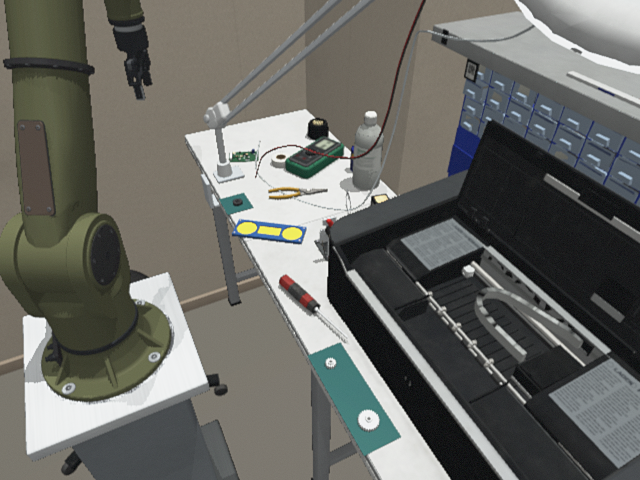

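View pics/wrist0.png

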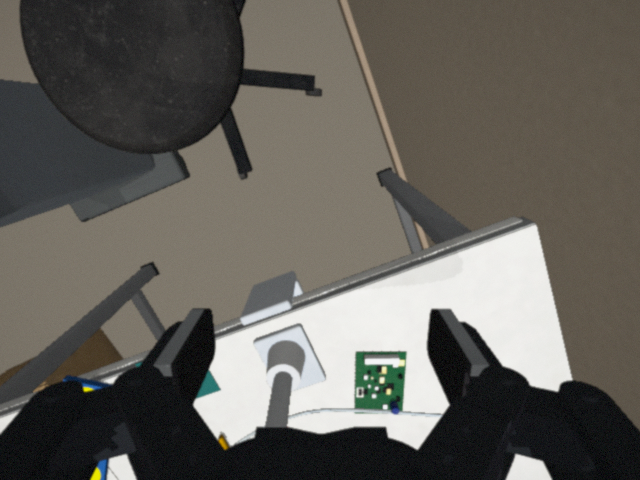

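The scene view shows the plate at (257,249), the carrier with its red lever at (317,240), the black gear on the left mat at (213,233), the small white gear at (366,331) and the large white gear at (418,361). The side view agrees: plate (268,231), black gear (238,203), small gear (331,362), large gear (368,420). The wrist view only shows the bench corner and the lamp base.

```bash
python3 - <<'E'
from h import *
def blobs(m,box,amin):
    x0,y0,x1,y1=box; k=np.zeros_like(m,np.uint8); k[y0:y1,x0:x1]=m[y0:y1,x0:x1]
    n,l,s,c=cv2.connectedComponentsWithStats(k)
    return [(np.round(c[i],1),s[i][:]) for i in range(1,n) if s[i][4]>=amin]
C={}
B={'scene':dict(y=(215,235,295,262),w=(350,315,440,385),k=(198,225,230,245),red=(300,215,340,260),),
'side':dict(y=(225,212,310,250),w=(312,345,395,450),k=(222,192,252,212),red=(315,212,345,250))}
for n in B:
    c=cam(n);C[n]=c; hsv=cv2.cvtColor(c['img'],cv2.COLOR_RGB2HSV);h,s,v=hsv[...,0],hsv[...,1],hsv[...,2]
    P=cloud(c)
    for k,m,a in [('y',(h>20)&(h<36)&(s>120)&(v>120),20),('w',(s<60)&(v>150),15),('k',(v<60),4),('red',((h<8)|(h>172))&(s>120),4)]:
        for q,st in blobs(m,B[n][k],a):
            p=P[int(round(q[1])),int(round(q[0]))]
            print(n,k,q,st,'depth',np.round(p,4))
    big=cv2.resize(c['img'][195:275,190:350] if n=='scene' else c['img'][185:265,215:375],None,fx=5,fy=5,interpolation=cv2.INTER_CUBIC)
    cv2.imwrite(f'pics/{n}_crop.png',big[:,:,::-1])
E
```

```text
scene y [276.9 246.4] [269 242  17  10 135] depth [0.4564 0.1523 0.0051]
scene y [255.9 248.8] [246 245  21   8 111] depth [0.4077 0.1846 0.0054]
scene y [234.6 251.2] [226 247  18  10 134] depth [0.3636 0.221  0.0047]
scene w [401.4 333.3] [ 350  315   90   47 1115] depth [ 0.4218 -0.2837 -0.0013]
scene w [366.2 330.9] [362 328  10   7  58] depth [ 0.3669 -0.2276  0.0083]
scene w [417.9 361.1] [409 354  19  15 217] depth [ 0.3739 -0.357   0.0066]
scene w [436.2 380.7] [431 374   9  11  56] depth [ 0.3631 -0.4072 -0.0036]
scene red [319.6 225.3] [317 222   7   9  17] depth [0.4973 0.0277 0.1103]
side y [246.6 227.4] [237 222  20  12 179] depth [0.3636 0.2274 0.0025]
side y [269.1 230. ] [258 226  23   9 148] depth [0.4071 0.186  0.0073]
side y [291.7 232.8] [282 227  20  12 183] depth [0.4542 0.151  0.0063]
side w [318.8 347.6] [312 345  20   9 103] depth [ 0.3635 -0.1841  0.0007]
side w [372.5 379.4] [ 342  345   53   82 1283] depth [ 0.4193 -0.2899  0.0023]
side w [330.3 362. ] [326 357  10  11  81] depth [ 0.3658 -0.226   0.0071]
side w [368.2 419.2] [358 409  22  21 343] depth [ 0.3715 -0.3554  0.0066]
side w [387.8 446.2] [376 440  19  10  98] depth [ 0.3793 -0.4072 -0.001 ]
side k [237.  200.5] [236 200   3   2   4] depth [0.3752 0.3357 0.0122]
side k [236.9 203.9] [233 202   9   4  17] depth [0.37   0.321  0.0104]
side red [329.4 222.1] [326 219   7   8  35] depth [0.4901 0.0232 0.1202]
```

View pics/scene_crop.png

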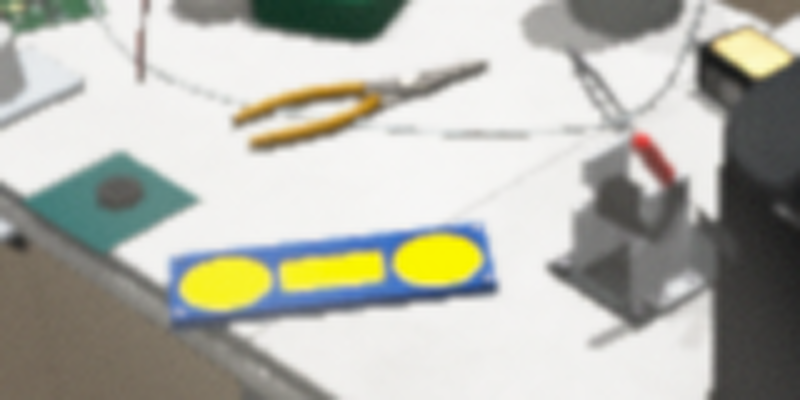

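```bash
cat >> h.py <<'E'
from scipy.spatial.transform import Rotation as Ro
def tool():
    o=r.get_obs(); q=o['ee_rot']; return np.array(o['position']),Ro.from_quat([q[1],q[2],q[3],q[0]]).as_matrix(),o
def go(xyz,yaw=None):
    "shift/turn in tool axes to bring TCP to xyz with the closing axis (tool y) at world angle yaw deg"
    p,R,o=tool(); d=R.T@(np.array(xyz)-p)*1000; t=0
    if yaw is not None:
        a=np.degrees(np.arctan2(R[1,1],R[0,1])); t=((a-yaw+90)%180)-90
    print('go',np.round(xyz,4),'->',np.round(d,1),'turn',round(t,1)); return d,t
E
python3 - <<'E'
from h import *
p,R,o=tool();print(R)
go([.27,.40,.24]);go([.39,.10,.24])
E
```

```text
[[-9.27243442e-01  3.74458950e-01 -3.05617632e-04]
 [ 3.74459074e-01  9.27243164e-01 -7.18337280e-04]
 [ 1.43940367e-05 -7.80514828e-04 -9.99999695e-01]]
go [0.27 0.4  0.24] -> [-100.5 -152.8   -9. ] turn 0
go [0.39 0.1  0.24] -> [-324.1 -386.    -8.8] turn 0
```

>>> send_rows --moves "-35 -50 -9 0;-70 -100 -9 0;-100 -150 -9 0;-140 -190 -9 0;-180 -230 -9 0;-220 -275 -9 0;-260 -320 -9 0;-300 -360 -9 0;-324 -386 -9 0;-324 -386 -9 0"

```text
clock: 1.5
position: [0.3906, 0.0977, 0.2404]
ee_rot: [0.0, 0.193, 0.981, -0.0]
contact_force: [-0.2, 0.2, 0.1]
gripper_width: 0.0853
gripper_force: 0.0
```

```bash
python3 - <<'E'
from h import *
p,R,o=tool();print(p,o['contact_force'],o['joints'],o['clock'])
c=cam('wrist');save(c,'w1.png')
E
```

```text
[0.39060502 0.09773856 0.24039532] [-0.19278205  0.20415783  0.09961342] [-0.28513957  0.15033945 -0.0250769   2.02042684  0.00545274  0.970646
  0.86861785] 1.5
```

View pics/w1.png

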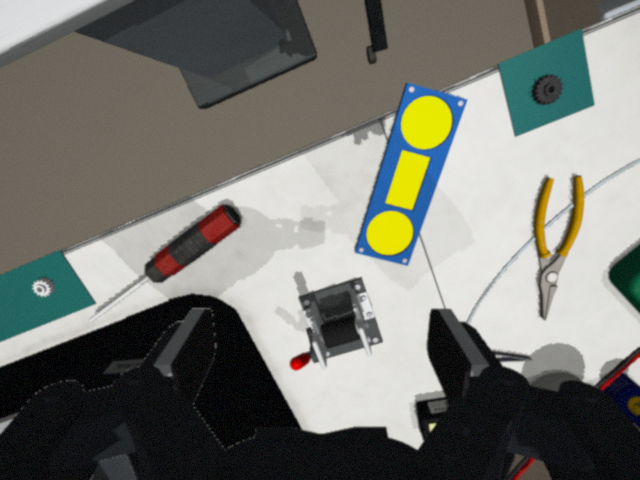

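The wrist view shows the plate (recesses near (427,122) and (390,232), pocket (408,180)), the black gear at (547,89), the carrier around (342,325) and the red lever handle at (300,362).

```bash
python3 - <<'E'
from h import *
c=cam('wrist');P=cloud(c)
x0,y0,x1,y1=270,265,400,380
im=cv2.resize(c['img'][y0:y1,x0:x1],None,fx=6,fy=5.2,interpolation=cv2.INTER_CUBIC)
cv2.imwrite('pics/w1c.png',np.clip(im[:,:,::-1].astype(float)*1.3,0,255))
sub=P[y0:y1,x0:x1].reshape(-1,3)
for lo,hi in [(.003,.014),(.02,.05),(.05,.07),(.07,.085),(.09,.13)]:
    k=sub[(sub[:,2]>lo)&(sub[:,2]<hi)&(sub[:,1]>-.02)]; print(lo,hi,len(k),k.mean(0) if len(k) else '')
    if len(k)>20: print(cv2.minAreaRect((k[:,:2]*1000).astype(np.float32)))
hsv=cv2.cvtColor(c['img'],cv2.COLOR_RGB2HSV);h,s,v=hsv[...,0],hsv[...,1],hsv[...,2]
def bl(m,box,a):
    X0,Y0,X1,Y1=box;k=np.zeros_like(m,np.uint8);k[Y0:Y1,X0:X1]=m[Y0:Y1,X0:X1]
    n,l,st,q=cv2.connectedComponentsWithStats(k)
    for i in range(1,n):
        if st[i][4]>=a: print(np.round(q[i],1),st[i][4],'depth med',np.round(np.median(P[l==i],0),4),'z5',np.round(onz(c,*q[i],.005),4),'z10',np.round(onz(c,*q[i],.010),4))
print('yellow');bl((h>20)&(h<36)&(s>120)&(v>120),(340,70,480,270),50)
print('red');bl(((h<8)|(h>172))&(s>120),(280,340,320,380),10)
print('black');bl((v<75)&(s<90),(520,60,580,120),50)
print('white');bl((v>140)&(s<60),(25,270,60,305),30)
E
```

```text
0.003 0.014 2595 [0.52066627 0.07087453 0.00540881]
((531.44580078125, 89.4939193725586), (122.50489807128906, 90.2390365600586), 88.0837631225586)
0.02 0.05 610 [0.50762547 0.06685667 0.04085356]
((515.7796630859375, 66.39874267578125), (60.141361236572266, 40.542137145996094), 87.80878448486328)
0.05 0.07 1057 [0.51550494 0.06340483 0.0575129 ]
((519.3225708007812, 62.10629653930664), (65.56116485595703, 33.78329086303711), 84.61211395263672)
0.07 0.085 402 [0.51972714 0.06093233 0.07348676]
((520.5725708007812, 62.57489013671875), (59.382869720458984, 33.30706024169922), 86.20140838623047)
0.09 0.13 252 [0.49332457 0.03573339 0.11230843]
((498.3951721191406, 35.45061492919922), (26.260583877563477, 10.377635955810547), 9.737091064453125)
yellow
[424.5 123.9] 2098 depth med [0.3585 0.2223 0.0051] z5 [0.3587 0.2222 0.005 ] z10 [0.3581 0.221  0.01  ]
[405.5 181.3] 1569 depth med [0.4049 0.1875 0.005 ] z5 [0.4051 0.1876 0.005 ] z10 [0.4039 0.1868 0.01  ]
[387.6 234.2] 1593 depth med [0.452  0.1522 0.0049] z5 [0.4518 0.1524 0.005 ] z10 [0.45   0.1521 0.01  ]
red
[297.4 362.5] 214 depth med [0.4922 0.0372 0.1168] z5 [ 0.5644 -0.001   0.005 ] z10 [0.5611 0.0008 0.01  ]
black
[545.2  91.5] 627 depth med [0.3729 0.3338 0.01  ] z5 [0.3737 0.3372 0.005 ] z10 [0.3729 0.3344 0.01  ]
white
[ 38.9 288.8] 207 depth med [ 0.3641 -0.2253  0.0101] z5 [ 0.3652 -0.2312  0.005 ] z10 [ 0.3645 -0.2264  0.01  ][ WARN:0@2.501] global loadsave.cpp:1063 imwrite_ Unsupported depth image for selected encoder is fallbacked to CV_8U.
```

View pics/w1c.png

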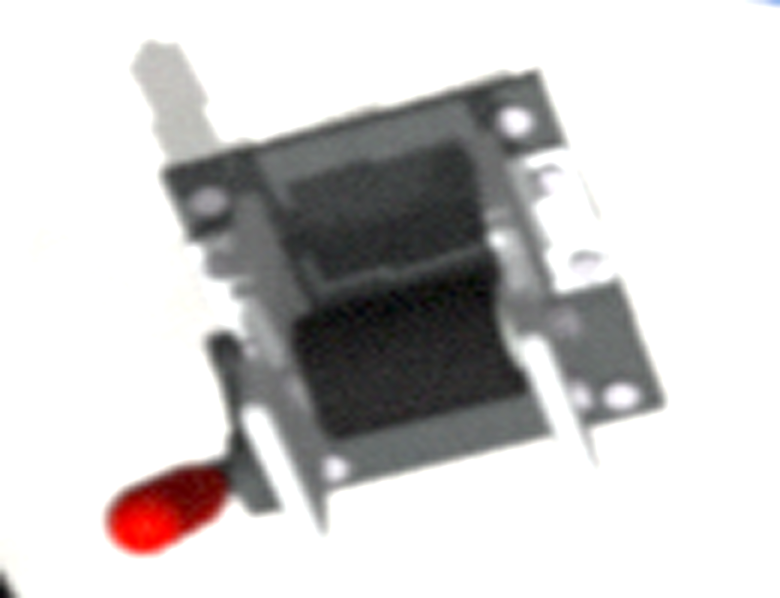

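The crop shows the dark base corners at crop (165,170), (540,72), (663,405), the roller between the cheeks at (400,350), bright cheek tops at (285,465) and (560,400), and the red handle with its end at (145,525).

```bash
python3 - <<'E'
from h import *
c=cam('wrist');P=cloud(c)
f=lambda X,Y:(270+X/6-.4,265+Y/5.2-.4)
for z in (.004,):
  q=[onz(c,*f(*a),z) for a in [(165,170),(540,72),(663,405)]]
  print(z,np.round(q,4),np.linalg.norm(q[1]-q[0]),np.linalg.norm(q[2]-q[1]),np.degrees(np.arctan2(*(q[2]-q[1])[1::-1])),np.degrees(np.arctan2(*(q[1]-q[0])[1::-1])), (q[0]+q[2])/2)
for a in [(200,200),(620,400),(600,350)]:
  u,v=f(*a);print('base z',P[int(v),int(u)])
# roller: dark pixels between cheeks, z>.045
v=c['img'].max(2); S=(slice(300,360),slice(315,362))
Q=P[S][(v[S]<60)&(P[S][...,2]>.035)&(P[S][...,2]<.062)];print('roller',len(Q),Q.min(0),Q.max(0),Q.mean(0),cv2.minAreaRect((Q[:,:2]*1000).astype(np.float32)))
T=P[300:380,295:380].reshape(-1,3);T=T[(T[:,2]>.07)&(T[:,2]<.085)&(T[:,0]>.48)]
print('tops z',np.percentile(T[:,2],[10,50,90]))
L,lab,cc=cv2.kmeans(T[:,:2].astype(np.float32),2,None,(3,50,1e-6),5,cv2.KMEANS_PP_CENTERS)
for i in (0,1):
  t=T[lab[:,0]==i];vx=cv2.fitLine(t[:,:2].astype(np.float32),cv2.DIST_HUBER,0,.001,.001).ravel();print(len(t),t.mean(0),t.min(0),t.max(0),np.degrees(np.arctan2(vx[1],vx[0])))
hsv=cv2.cvtColor(c['img'],cv2.COLOR_RGB2HSV);h,s,_=cv2.split(hsv)
m=((h<8)|(h>172))&(s>120);m[:340]=0;m[:,:280]=0;m[:,320:]=0
H=P[m];H=H[(H[:,2]>.05)&(H[:,2]<.14)&(H[:,0]<.54)];w=cv2.fitLine(H.astype(np.float32),cv2.DIST_HUBER,0,.001,.001).ravel();print('handle',w,H.min(0),H.max(0))
# second-view check of lever: side, scene
for n in('scene','side'):
  d=cam(n);hh=cv2.cvtColor(d['img'],cv2.COLOR_RGB2HSV);mm=((hh[...,0]<8)|(hh[...,0]>172))&(hh[...,1]>120)
  for X in ([.4916,.0372,.116],):print(n,pix(d,X))
E
```

```text
0.004 [[0.4844 0.0343 0.004 ]
 [0.489  0.108  0.004 ]
 [0.5758 0.1021 0.004 ]] 0.07391491647172731 0.08695949377870592 -3.935427886258646 86.37338587120347 [0.5300873  0.06815235 0.004     ]
base z [0.49200961 0.03718178 0.00633402]
base z [0.56942187 0.09396711 0.00528796]
base z [0.55631559 0.09509767 0.0038202 ]
roller 863 [0.50550648 0.04891467 0.03721821] [0.52982359 0.08526911 0.06059478] [0.51455255 0.06730904 0.05395481] ((517.54638671875, 66.94786071777344), (35.95172119140625, 22.972963333129883), 85.78520202636719)
tops z [0.07152703 0.0736818  0.0749591 ]
245 [0.51873396 0.04119682 0.07322816] [0.5026309  0.03177927 0.07002066] [0.53528374 0.04609306 0.07795179] -4.366475
161 [0.52100815 0.0899881  0.07381087] [0.50568969 0.0865947  0.07022843] [0.53967765 0.09374099 0.07577449] -3.035169
handle [-0.48687845 -0.09217572  0.86859256  0.49396777  0.03627327  0.1117527 ] [0.48603452 0.02943255 0.0738912 ] [0.51583553 0.03929991 0.12249079]
scene [315.73400737 222.68935431]
side [326.67573602 219.71168879]
```

```bash
python3 - <<'E'
from h import *
from scipy.optimize import least_squares
c=cam('wrist');P=cloud(c)
v=c['img'].max(2); S=(slice(300,360),slice(315,362))
Q=P[S][(v[S]<60)&(P[S][...,2]>.04)&(P[S][...,2]<.062)]
a=np.radians(-4);ex=np.array([np.cos(a),np.sin(a)]);ey=np.array([-np.sin(a),np.cos(a)])
X=Q[:,:2]@ex;Y=Q[:,:2]@ey
k=(Y>np.median(Y)-.012)&(Y<np.median(Y)+.012)
s=least_squares(lambda p:np.hypot(X[k]-p[0],Q[k,2]-p[1])-.013,[.513,.046],loss='soft_l1',f_scale=.001)
print(s.x,np.abs(s.fun).mean(),'Y range',np.percentile(Y,[1,50,99]))
Ym=np.mean(np.percentile(Y,[1,99]));print('roller world',s.x[0]*ex+Ym*ey)
for n in('scene','side','wrist'):
  d=cam(n);p=cloud(d).reshape(-1,3);ok=d['range_z'].ravel()>0
  m=ok&(p[:,2]>.1)&(p[:,2]<.3)&(p[:,1]<.03)&(p[:,1]>-.25)&(d['img'].reshape(-1,3).max(1)<90)
  for x0 in(.42,.46,.5,.54,.58):
    t=p[m&(abs(p[:,0]-x0)<.015)]
    if len(t)>5:print(n,x0,len(t),'ymax',np.percentile(t[:,1],[50,90,98,100]),np.percentile(t[:,2],[50,98]))
E
```

```text
[0.51414038 0.04521613] 0.0005068741879031689 Y range [0.0855201  0.1030163  0.12006586]
roller world [0.52005844 0.06667796]
scene 0.42 1169 ymax [-0.16371558 -0.10587578 -0.08569003 -0.06396841] [0.1288724  0.16733841]
scene 0.46 292 ymax [-0.09385641 -0.06179777 -0.05224149 -0.04533846] [0.17880019 0.18252796]
scene 0.5 908 ymax [-0.13465422 -0.07244842 -0.04967048 -0.04240384] [0.1300308  0.18521826]
scene 0.54 765 ymax [-0.12432306 -0.07152203 -0.05194791 -0.04508932] [0.13004548 0.18821141]
scene 0.58 568 ymax [-0.10572718 -0.0672287  -0.05009417 -0.0462982 ] [0.14111516 0.19122921]
side 0.42 982 ymax [-0.16421732 -0.10436419 -0.08504183 -0.05693318] [0.12913173 0.1692041 ]
side 0.46 727 ymax [-0.10096606 -0.06722862 -0.05336065 -0.04730843] [0.15992781 0.1835176 ]
side 0.5 1593 ymax [-0.13869912 -0.07401527 -0.04933502  0.02878527] [0.13121061 0.18595445]
side 0.54 1387 ymax [-0.12423714 -0.07107812 -0.0484086  -0.04190761] [0.13127897 0.18921663]
side 0.58 1052 ymax [-0.10681408 -0.06656189 -0.0478928  -0.04263825] [0.14221735 0.19267866]
wrist 0.42 2981 ymax [-0.12216534 -0.07987306 -0.0700282  -0.06229528] [0.12019523 0.15134078]
wrist 0.46 187 ymax [-0.09033984 -0.03917262 -0.03866874 -0.03834869] [0.18187319 0.18444437]
wrist 0.5 1283 ymax [-0.03777756 -0.03721075 -0.03690985 -0.03625431] [0.13178423 0.18377969]
wrist 0.54 557 ymax [-0.03735196 -0.03688495 -0.03663778 -0.03600555] [0.11691811 0.14183582]
```

```bash
cat >> h.py <<'E'
CA=np.radians(-4)
def car(x,y,z):
    x,y=x/1000,y/1000
    return [.520+x*np.cos(CA)-y*np.sin(CA),.0667+x*np.sin(CA)+y*np.cos(CA),z/1000]
E
python3 - <<'E'
from h import *
go(car(-62,-34.5,150),-4);go(car(-62,-34.5,90),-4)
E
```

```text
go [0.4557 0.0366 0.15  ] -> [-85.3 -35.   90.2] turn 72.1
go [0.4557 0.0366 0.09  ] -> [-85.3 -35.  150.2] turn 72.1
```

>>> send_rows --moves "-10 -5 10 10;-20 -10 22 20;-30 -15 34 30;-42 -20 46 40;-54 -25 58 50;-66 -30 70 60;-85 -35 80 70;-85 -35 90 72;-85 -35 90 72" --claw 0 --force 40

```text
clock: 3.08
position: [0.4545, 0.0366, 0.1495]
ee_rot: [-0.001, 0.73, 0.683, -0.001]
contact_force: [-0.5, 0.2, 0.1]
gripper_width: -0.0001
gripper_force: 0.0
```

```bash
python3 - <<'E'
from h import *
p,R,o=tool();print(p,R[:,1],o['gripper_width'],o['joints'])
for x in(-62,-30,0,22,26,30): go(car(x,-34.5,90),-4)
E
```

```text
[0.45450372 0.03659763 0.14949637] [ 0.99778551 -0.06647245 -0.00234111] -9.149945373371516e-05 [-0.30799834  0.35407786  0.23553128  2.04736735 -0.11855111  0.75502531
 -0.06639548]
go [0.4557 0.0366 0.09  ] -> [ 0.1  1.4 59.5] turn 0.2
go [0.4877 0.0344 0.09  ] -> [ 0.  33.4 59.4] turn 0.2
go [0.5176 0.0323 0.09  ] -> [-0.1 63.4 59.3] turn 0.2
go [0.5395 0.0307 0.09  ] -> [-0.2 85.4 59.3] turn 0.2
go [0.5435 0.0305 0.09  ] -> [-0.2 89.4 59.3] turn 0.2
go [0.5475 0.0302 0.09  ] -> [-0.2 93.4 59.3] turn 0.2
```

>>> send_rows --moves "0 0 30 0;0 0 59 0;0 12 59 0;0 24 59 0;0 36 59 0;0 48 59 0;0 60 59 0;0 70 59 0;0 78 59 0;0 83 59 0"

```text
clock: 4.32
position: [0.5388, 0.0301, 0.0912]
ee_rot: [-0.0, 0.731, 0.682, -0.0]
contact_force: [-0.7, -0.2, -1.0]
gripper_width: 0.0001
gripper_force: 0.4
```

>>> send_rows --moves "0 2 0 0;0 4 0 0;0 6 0 0;0 6 0 0"

```text
clock: 4.82
position: [0.5446, 0.0298, 0.0914]
ee_rot: [0.0, 0.731, 0.682, 0.0]
contact_force: [-1.3, -0.8, 0.6]
gripper_width: 0.0002
gripper_force: 0.2
```

```bash
python3 - <<'E'
from h import *
p,R,o=tool();print(p,o['contact_force'])
for n,b in(('side',(300,190,360,260)),('scene',(290,200,350,265))):
  c=cam(n);P=cloud(c);h=cv2.cvtColor(c['img'],cv2.COLOR_RGB2HSV);m=((h[...,0]<8)|(h[...,0]>172))&(h[...,1]>120)
  k=np.zeros_like(m);k[b[1]:b[3],b[0]:b[2]]=m[b[1]:b[3],b[0]:b[2]];print(n,k.sum(),np.argwhere(k).mean(0),P[k].min(0),P[k].max(0))
E
```

```text
[0.54460506 0.02976139 0.09137007] [-1.26722501 -0.78104742  0.63055397]
side 1 [252. 330.] [ 0.43579098 -0.08611542  0.14343461] [ 0.43579098 -0.08611542  0.14343461]
scene 6 [226.66666667 332.66666667] [ 0.44452975 -0.0638061   0.08074893] [0.54635442 0.02708036 0.17425052]
```

>>> send_rows --moves "0 2 1 0;0 4 1 0;0 4 1 0"

```text
clock: 5.3
position: [0.5487, 0.0295, 0.0903]
ee_rot: [0.0, 0.731, 0.682, 0.0]
contact_force: [-0.7, 0.4, 0.5]
gripper_width: -0.0003
gripper_force: 0.2
```

>>> send_rows --moves "0 2 0 0;0 4 0 0;0 4 0 0"

```text
clock: 5.68
position: [0.5527, 0.0292, 0.0903]
ee_rot: [0.0, 0.731, 0.682, 0.0]
contact_force: [-0.7, -0.7, -0.1]
gripper_width: -0.0001
gripper_force: 0.2
```

>>> send_rows --moves "0 2 0 0;0 4 0 0;0 6 0 0;0 8 0 0;0 8 0 0"

```text
clock: 6.3
position: [0.5573, 0.0289, 0.0897]
ee_rot: [-0.002, 0.731, 0.682, -0.002]
contact_force: [-9.3, 0.2, 5.4]
gripper_width: -0.0002
gripper_force: 4.3
```

>>> send_rows --moves "0 0 2 0;0 0 4 0;0 0 4 0"

```text
clock: 6.68
position: [0.5579, 0.0289, 0.088]
ee_rot: [-0.002, 0.731, 0.682, -0.001]
contact_force: [-13.9, 1.3, 26.1]
gripper_width: 0.0002
gripper_force: 14.7
```

>>> send_rows --moves "0 -6 -20 0;0 -10 -60 0;0 -10 -60 0"

```text
clock: 7.05
position: [0.5525, 0.0293, 0.1492]
ee_rot: [0.002, 0.731, 0.682, 0.002]
contact_force: [-0.2, -0.4, -1.0]
gripper_width: -0.0001
gripper_force: 0.0
```

```bash
python3 - <<'E'
from h import *
p,R,o=tool();print(p,R[:,1],o['contact_force'])
go(car(0,0,110),-4);go(car(0,0,37),-4)
for n,b in(('side',(300,190,360,260)),('scene',(290,200,350,265))):
  c=cam(n);P=cloud(c);h=cv2.cvtColor(c['img'],cv2.COLOR_RGB2HSV);m=((h[...,0]<8)|(h[...,0]>172))&(h[...,1]>110)
  k=np.zeros_like(m);k[b[1]:b[3],b[0]:b[2]]=m[b[1]:b[3],b[0]:b[2]];k&=P[...,1]>0;print(n,k.sum(),P[k].min(0) if k.any() else '',P[k].max(0)if k.any() else '')
E
```

```text
[0.55254948 0.02926636 0.14919518] [ 0.9975438  -0.06976126  0.00630365] [-0.24957181 -0.38581327 -1.02176506]
go [0.52   0.0667 0.11  ] -> [ 35.  -35.3  39. ] turn -0.0
go [0.52   0.0667 0.037 ] -> [ 35.  -35.8 112. ] turn -0.0
side 0  
scene 5 [0.54238804 0.02461723 0.0795161 ] [0.54832141 0.03107595 0.08462531]
```

>>> send_rows --moves "17 -18 0 0;35 -35 0 0;35 -35 10 0;35 -35 10 0;35 -35 10 0" --claw 46

```text
clock: 7.78
position: [0.5183, 0.0658, 0.1359]
ee_rot: [0.0, 0.732, 0.682, -0.0]
contact_force: [0.2, -0.4, 0.2]
gripper_width: 0.0461
gripper_force: 0.0
```

```bash
python3 - <<'E'
from h import *
p,R,o=tool();print(p,R[:,1],o['contact_force'],o['gripper_width'])
go(car(0,0,37),-4)
c=cam('wrist');save(c,'w2.png');print(pix(c,car(0,0,46)),pix(c,car(0,0,59)),pix(c,car(56,-34.5,90)))
E
```

```text
[0.51834181 0.06579009 0.13586786] [ 9.97484104e-01 -7.08895933e-02 -3.57718154e-04] [ 0.20858779 -0.37038927  0.190381  ] 0.046148776295473586
go [0.52   0.0667 0.037 ] -> [ 1.1  1.6 98.9] turn -0.1
[324.81150458 244.08418681] [324.99086603 250.81140478] [421.96903919 325.1362844 ]
```

View pics/w2.png

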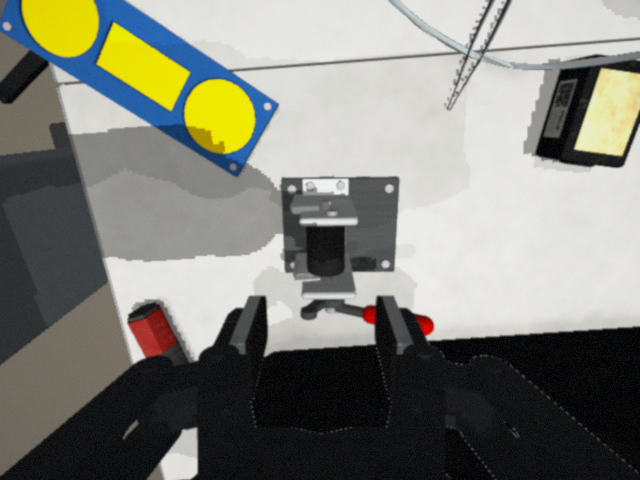

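The lever now leans back (red, 370–430 at row 318). The roller at (325,248) lies where predicted, and the fingers straddle it.

>>> send_rows --moves "1 2 30 0;1 2 60 0;1 2 80 0;1 2 92 0;1 2 99 0;1 2 99 0"

```text
clock: 8.57
position: [0.5201, 0.0675, 0.0373]
ee_rot: [0.0, 0.731, 0.682, -0.0]
contact_force: [-0.1, 0.2, -0.8]
gripper_width: 0.0458
gripper_force: 0.0
```

>>> send_rows --moves "0 0 0 0;0 0 0 0;0 0 0 0;0 0 0 0" --claw 10 --force 40

```text
clock: 9.07
position: [0.5205, 0.0676, 0.0379]
ee_rot: [0.0, 0.731, 0.682, 0.001]
contact_force: [-0.3, -0.5, 5.6]
gripper_width: 0.0243
gripper_force: 39.4
```

```bash
python3 - <<'E'
from h import *
p,R,o=tool();print(p,R[:,1],o['contact_force'],o['gripper_width'],o['gripper_force'])
for q in ((-18,0,37+3.2),(-37,0,37+6.5),(-39,0,140)): go(car(*q),-4)
E
```

```text
[0.52053223 0.06761094 0.03792701] [ 0.9975714  -0.06963773  0.00137408] [-0.27140889 -0.49871847  5.57264894] 0.024311465781218934 39.41552460193634
go [0.502  0.068  0.0402] -> [ -0.9 -18.5  -2.3] turn 0.0
go [0.4831 0.0693 0.0435] -> [ -0.9 -37.5  -5.6] turn 0.0
go [0.4811 0.0694 0.14  ] -> [  -0.9  -39.3 -102.1] turn 0.0
```

>>> send_rows --moves "0 -5 -1 0;0 -10 -1.8 0;0 -15 -2.7 0;0 -20 -3.5 0;0 -25 -4.4 0;0 -30 -5.3 0;0 -35 -6.2 0;0 -39 -6.9 0;0 -39 -6.9 0"

```text
clock: 10.2
position: [0.4807, 0.0703, 0.0442]
ee_rot: [-0.0, 0.731, 0.682, -0.0]
contact_force: [0.7, 0.7, 0.1]
gripper_width: 0.0246
gripper_force: 39.3
```

>>> send_rows --moves "0 0 -4 0;0 -1 -10 0;0 -2 -25 0;0 -2 -55 0;0 -2 -80 0;0 -2 -80 0"

```text
clock: 10.95
position: [0.4804, 0.0706, 0.1267]
ee_rot: [0.001, 0.731, 0.682, 0.002]
contact_force: [0.3, 0.3, -0.4]
gripper_width: 0.0245
gripper_force: 39.3
```

```bash
python3 - <<'E'
from h import *
p,R,o=tool();print(p,R[:,1],o['contact_force'],o['gripper_width'],o['gripper_force'])
c=cam('wrist');save(c,'w3.png')
go([.405,.1873,.10],53.2)
E
```

```text
[0.48039609 0.07057924 0.12665938] [ 0.99756219 -0.0696418   0.00443856] [ 0.25822652  0.25649283 -0.44840784] 0.024514845036193875 39.32755529880524
go [0.405  0.1873 0.1   ] -> [111.2 -82.6  25.3] turn -57.2
```

View pics/w3.png

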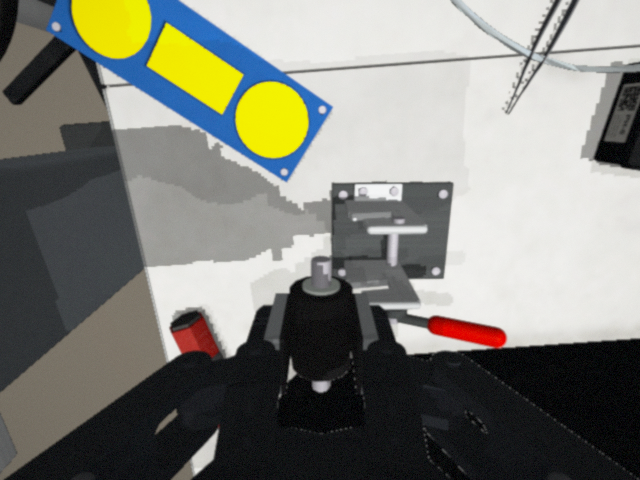

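The roller is out, held between the pads at (320,330), and the carrier slots are empty. The plate is at upper left with its pocket at (195,67).

```bash
cat >> h.py <<'E'
def yellow(c):
    h=cv2.cvtColor(c['img'],cv2.COLOR_RGB2HSV);m=((h[...,0]>20)&(h[...,0]<36)&(h[...,1]>120)&(h[...,2]>110)).astype(np.uint8)
    P=cloud(c);out=[]
    for k in cv2.findContours(m,cv2.RETR_EXTERNAL,cv2.CHAIN_APPROX_NONE)[0]:
        if cv2.contourArea(k)<300: continue
        k=k.reshape(-1,2); W=np.array([onz(c,u,v,.005) for u,v in k]); 
        if not(.3<W[:,0].mean()<.5 and .1<W[:,1].mean()<.27): continue
        cut=(k.min()<=1); 
        rc=cv2.minAreaRect((W[:,:2]*1000).astype(np.float32)); el=cv2.fitEllipse((W[:,:2]*1000).astype(np.float32))
        out.append((rc,el[:2],bool(cut),np.median(P[k[:,1],k[:,0],2])))
    return out
E
python3 - <<'E'
from h import *
for q in yellow(cam('wrist')):print(q)
E
```

```text
(((451.96588134765625, 151.9414520263672), (48.96219253540039, 48.90794372558594), 85.47215270996094), ((451.91650390625, 151.82029724121094), (48.79893112182617, 48.958133697509766)), False, np.float64(0.005151008374592659))
(((405.36578369140625, 186.72808837890625), (29.65882682800293, 55.62488555908203), 53.17259979248047), ((405.3612976074219, 186.79205322265625), (33.29261779785156, 68.03584289550781)), False, np.float64(0.005315895947589155))
(((358.08203125, 213.23263549804688), (31.875734329223633, 49.032649993896484), 86.0535659790039), ((358.1846618652344, 215.3887481689453), (34.10517501831055, 51.776092529296875)), True, np.float64(0.005385379991272752))
```

>>> send_rows --moves "15 -10 5 -10;30 -22 5 -20;48 -35 5 -30;65 -48 5 -40;85 -62 5 -50;111 -83 5 -57;111 -83 5 -57;111 -83 5 -57"

```text
clock: 12.05
position: [0.404, 0.1863, 0.1187]
ee_rot: [-0.0, 0.318, 0.948, -0.001]
contact_force: [-0.2, -0.5, 0.0]
gripper_width: 0.0247
gripper_force: 39.3
```

```bash
python3 - <<'E'
from h import *
p,R,o=tool();print(p,R[:,1],o['contact_force'],o['gripper_width'],o['gripper_force'])
c=cam('wrist')
for q in yellow(c):print(q)
go([.405,.1873,.10],53.2)
# held roller underside/tilt: dark cloud points near grasp
P=cloud(c);T=(P-p)@R  # tool coords
m=(np.abs(T[...,0])<.04)&(np.abs(T[...,1])<.0125)&(T[...,2]<-.0)&(T[...,2]>-.04)&(c['range_z']>0)
Q=T[m];print(len(Q))
for a in np.arange(-.036,.037,.006):
  k=Q[(Q[:,0]>=a)&(Q[:,0]<a+.006)]
  if len(k)>5:print(round(a*1e3),len(k),'top z',np.round(np.percentile(k[:,2],[2,10])*1e3,1),'ymid',round(np.median(k[:,1])*1e3,1))
save(c,'w4.png')
E
```

```text
[0.40397322 0.18630934 0.11869594] [ 0.60281163  0.79788272 -0.00114018] [-0.16720622 -0.51753198  0.01953213] 0.024707329034845477 39.29426193237305
(((405.83367919921875, 186.67282104492188), (29.787086486816406, 54.91756820678711), 52.97374725341797), ((404.7481689453125, 187.462158203125), (33.34564208984375, 64.89737701416016)), False, np.float64(0.005144923541707385))
(((359.2615661621094, 221.3946075439453), (48.95946502685547, 48.474945068359375), 52.97142028808594), ((359.3404235839844, 221.4453125), (48.7164192199707, 48.77693176269531)), False, np.float64(0.004975884130844579))
go [0.405  0.1873 0.1   ] -> [ 0.1  1.5 18.8] turn -0.3
7161
-36 19 top z [-11.7 -11.6] ymid 0.9
-30 145 top z [-12.6 -12. ] ymid 0.1
-24 28 top z [-20.2 -19.7] ymid 1.3
-18 687 top z [-21.2 -20.6] ymid 0.1
-12 857 top z [-37. -21.] ymid -0.7
-6 931 top z [-37.4 -24.9] ymid -1.0
0 979 top z [-37.3 -25.5] ymid -1.1
6 1026 top z [-36.8 -24.9] ymid -1.0
12 1593 top z [-27.8 -20.4] ymid -0.3
18 548 top z [-15.3 -13.6] ymid 0.1
24 348 top z [-12.5 -11.9] ymid 0.1
```

View pics/w4.png

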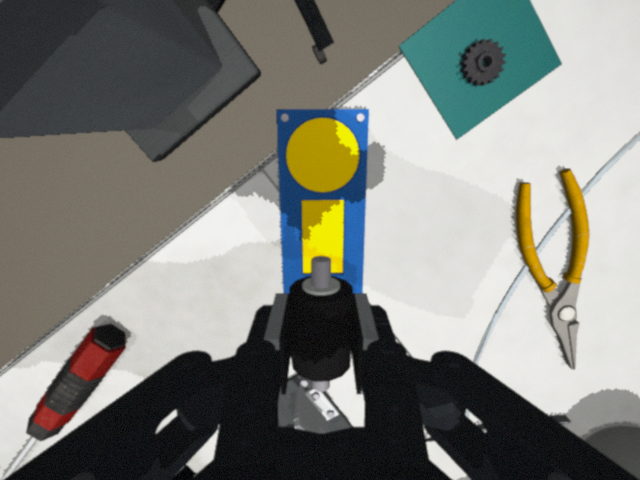

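The roller hangs level over the pocket (320,330), the left recess shows at (322,154), and the black gear is on its mat at (483,61).

```bash
python3 - <<'E'
from h import *
go([.4054,.1868,.0105],53.1)
E
```

```text
go [0.4054 0.1868 0.0105] -> [ -0.5   1.4 108.3] turn -0.2
```

>>> send_rows --moves "0.5 1.5 30 -0.3;0.5 1.5 60 -0.3;0.5 1.5 80 -0.3;0.5 1.5 94 -0.3;0.5 1.5 100 -0.3;0.5 1.5 100 -0.3;0.5 1.5 100 -0.3"

```text
clock: 12.98
position: [0.4049, 0.1884, 0.0196]
ee_rot: [0.0, 0.315, 0.949, 0.0]
contact_force: [0.5, -0.2, -0.3]
gripper_width: 0.0247
gripper_force: 39.3
```

```bash
python3 - <<'E'
from h import *
p,R,o=tool();print(p,R[:,1],o['contact_force'],o['gripper_width'],o['gripper_force'])
go([.4054,.1868,.0105],53.1)
E
```

```text
[0.40494673 0.18835964 0.01962251] [5.98025069e-01 8.01477155e-01 6.21054347e-04] [ 0.45958281 -0.17020276 -0.29346273] 0.02465872231816287 39.31930482387543
go [0.4054 0.1868 0.0105] -> [-1.3 -1.   9.1] turn 0.2
```

>>> send_rows --moves "-1.3 -1 3 0;-1.3 -1 6 0;-1.3 -1 8 0;-1.3 -1 9 0;-1.3 -1 9 0"

```text
clock: 13.6
position: [0.4049, 0.1869, 0.0101]
ee_rot: [-0.0, 0.315, 0.949, -0.0]
contact_force: [-0.0, -0.4, -0.5]
gripper_width: 0.0246
gripper_force: 39.4
```

```bash
python3 - <<'E'
from h import *
p,R,o=tool();print(p,o['contact_force'],o['gripper_width'],o['gripper_force'])
go([.4054,.1868,.0105],53.1)
E
```

```text
[0.40493434 0.18687465 0.01013734] [-0.01703589 -0.41071591 -0.479535  ] 0.02464480534204247 39.38727378845215
go [0.4054 0.1868 0.0105] -> [-0.4  0.2 -0.4] turn 0.2
```

>>> send_rows --moves "0 0 0 0;0 0 0 0;0 0 -15 0;0 0 -45 0;0 0 -90 0;0 0 -90 0" --claw 44

```text
clock: 14.35
position: [0.4067, 0.1877, 0.1028]
ee_rot: [0.002, 0.315, 0.949, 0.002]
contact_force: [0.1, 0.0, 0.1]
gripper_width: 0.0441
gripper_force: 0.0
```

```bash
python3 - <<'E'
from h import *
p,R,o=tool();print(p,o['contact_force'],o['gripper_width'],o['joints'])
c=cam('wrist');P=cloud(c)
a=np.radians(143.1);ey=np.array([np.cos(a),np.sin(a)]);ex=np.array([np.sin(a),-np.cos(a)])
D=P[...,:2]-np.array([.4054,.1868]);X=D@ex;Y=D@ey
m=(abs(X)<.022)&(abs(Y)<.034)&(P[...,2]>.012)&(P[...,2]<.045)&(c['range_z']>0)
Q=P[m];x=X[m];y=Y[m]
b=Q[:,2]>.0265;print('roller top',len(Q),np.percentile(Q[:,2],[50,99]),'x of top',np.median(x[b]),'y ext',np.percentile(y[b],[1,99]),'xspan',np.percentile(x,[1,99]))
go([.3737,-.356,.12],90);go([.40,-.05,.12],90)
E
```

```text
[0.40666298 0.18767502 0.10284096] [0.07830375 0.03333077 0.12694873] 0.044105031005575765 [-0.43798037  0.40308776 -0.06748615  2.1293492   0.04696367  0.604602
  0.39168769]
roller top 2677 [0.0279228  0.03159837] x of top -0.0001688540505060307 y ext [-0.01734142  0.01786401] xspan [-0.01244979  0.01200916]
go [ 0.3737 -0.356   0.12  ] -> [-298.9 -454.7  -19.5] turn -36.7
go [ 0.4  -0.05  0.12] -> [-137.1 -193.6  -19. ] turn -36.7
```

>>> send_rows --moves "0 0 -60 -5;0 0 -120 -12;-20 -40 -167 -20;-50 -80 -167 -28;-80 -125 -167 -36;-115 -170 -167 -37;-150 -220 -167 -37;-180 -270 -167 -37;-215 -320 -167 -37;-245 -370 -167 -37"

```text
clock: 15.65
position: [0.3798, -0.258, 0.2659]
ee_rot: [-0.001, -0.003, 1.0, 0.0]
contact_force: [1.9, 0.3, -0.4]
gripper_width: 0.0439
gripper_force: 0.0
```

```bash
python3 - <<'E'
from h import *
p,R,o=tool();print(p,R[:,1],o['joints'])
go([.37,-.356,.20],90)
E
```

```text
[ 0.37984648 -0.2580117   0.26593325] [-5.63476560e-03  9.99984000e-01  4.99228741e-04] [ 0.4118922   0.21875069  0.16474868  1.85668063 -0.04010715  1.07089832
  2.16850133]
go [ 0.37  -0.356  0.2  ] -> [ 10.3 -98.   65.9] turn 0.3
```

>>> send_rows --moves "5 -50 30 0;10 -98 66 0;10 -98 66 0;10 -98 66 0"

```text
clock: 16.15
position: [0.3707, -0.3534, 0.2002]
ee_rot: [-0.001, -0.003, 1.0, 0.001]
contact_force: [0.4, -0.2, -0.5]
gripper_width: 0.0441
gripper_force: 0.0
```

```bash
cat >> h.py <<'E'
def gear(c,z,white=True):
    img=c['img'];h=cv2.cvtColor(img,cv2.COLOR_RGB2HSV);P=cloud(c)
    m=((h[...,1]<70)&(h[...,2]>(120)) if white else (h[...,2]<95)&(h[...,1]<110)).astype(np.uint8)
    for k in cv2.findContours(m,cv2.RETR_EXTERNAL,cv2.CHAIN_APPROX_NONE)[0]:
        if not 80<cv2.contourArea(k)<9000: continue
        k2=cv2.convexHull(k).reshape(-1,2);W=np.array([onz(c,u,v,z) for u,v in k2])*1000
        (x,y),rad=cv2.minEnclosingCircle(W[:,:2].astype(np.float32))
        if 7<rad<25: print('gear c',round(x,1),round(y,1),'rad',round(rad,1),'px',k2.mean(0).round(),'topz',np.round(np.median(P[k2[:,1],k2[:,0],2]),4),'zmax',np.round(np.percentile(P[k[:,0,1].min():k[:,0,1].max(),k[:,0,0].min():k[:,0,0].max(),2],98),4))
E
python3 - <<'E'
from h import *
p,R,o=tool();print(p,R[:,1],o['joints'][6])
c=cam('wrist');save(c,'w5.png');gear(c,.010)
E
```

```text
[ 0.37074378 -0.35340354  0.20019823] [-0.00530106  0.99998431  0.00181187] 2.3842224380942287
gear c 689.5 -533.6 rad 14.7 px [165. 471.] topz 0.1264 zmax 0.2667
gear c 687.7 -173.8 rad 23.1 px [468. 473.] topz 0.1325 zmax 0.2665
gear c 364.8 -227.2 rad 10.6 px [458. 204.] topz 0.0022 zmax 0.0136
gear c 369.7 -356.2 rad 18.7 px [316. 208.] topz 0.002 zmax 0.0132
```

View pics/w5.png

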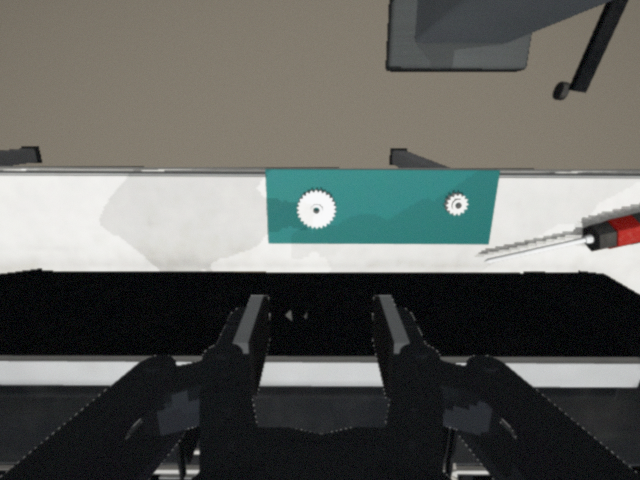

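The large white gear is at (316,209) and the small one at (458,205) on the teal mat, with the printer front just ahead.

```bash
python3 - <<'E'
from h import *
go([.3698,-.3561,.03],90);go([.3698,-.3561,.005],90)
E
```

```text
go [ 0.3698 -0.3561  0.03  ] -> [  1.4  -3.1 171. ] turn 0.4
go [ 0.3698 -0.3561  0.005 ] -> [  1.4  -3.1 196. ] turn 0.4
```

>>> send_rows --moves "0.8 -2.7 40 0;0.8 -2.7 80 0;0.8 -2.7 120 0;0.8 -2.7 150 0;0.8 -2.7 170 0;0.8 -2.7 170 0" --claw 50

```text
clock: 16.95
position: [0.3706, -0.3553, 0.0309]
ee_rot: [-0.0, -0.004, 1.0, 0.001]
contact_force: [-0.3, -0.1, 0.1]
gripper_width: 0.05
gripper_force: 0.0
```

```bash
python3 - <<'E'
from h import *
p,R,o=tool();print(p,R[:,1],o['contact_force'])
go([.3698,-.3561,.005],90)
E
```

```text
[ 0.37057613 -0.35534589  0.03091136] [-0.00756543  0.99997027  0.00149074] [-0.25573092 -0.05762668  0.06118597]
go [ 0.3698 -0.3561  0.005 ] -> [ 0.8 -0.8 25.9] turn 0.4
```

>>> send_rows --moves "0.8 -0.8 10 0.4;0.8 -0.8 18 0.4;0.8 -0.8 23 0.4;0.8 -0.8 25.5 0.4;0.8 -0.8 25.5 0.4"

```text
clock: 17.58
position: [0.3692, -0.3578, 0.0056]
ee_rot: [-0.0, 0.001, 1.0, 0.0]
contact_force: [-0.0, -0.5, -0.3]
gripper_width: 0.0502
gripper_force: 0.0
```

>>> send_rows --moves "0 0 0 0;0 0 0 0;0 0 0 0;0 0 0 0" --claw 20 --force 25

```text
clock: 18.08
position: [0.3694, -0.3579, 0.006]
ee_rot: [0.0, 0.001, 1.0, -0.0]
contact_force: [-0.8, 0.5, 5.8]
gripper_width: 0.0337
gripper_force: 24.9
```

>>> send_rows --moves "0 0 -20 0;0 0 -70 0;0 0 -130 0;0 0 -190 0;-5 30 -240 0;-20 80 -250 0;-40 140 -250 0;-50 195 -250 0;-60 250 -250 0;-60 300 -250 0"

```text
clock: 19.32
position: [0.4301, -0.0556, 0.2556]
ee_rot: [0.0, 0.0, 1.0, 0.0]
contact_force: [0.5, -0.1, -0.5]
gripper_width: 0.0334
gripper_force: 25.0
```

```bash
python3 - <<'E'
from h import *
p,R,o=tool();print(p,R[:,1],o['contact_force'],o['gripper_width'],o['gripper_force'],o['joints'][6])
go([.3593,.2214,.06],53.1)
E
```

```text
[ 0.43012975 -0.05559167  0.25563606] [4.68181941e-04 9.99999874e-01 1.81287304e-04] [ 0.46462155 -0.08129918 -0.52567133] 0.033384235409574074 25.01905042823637 1.6606374121526501
go [0.3593 0.2214 0.06  ] -> [ 71.1 276.9 195.6] turn 36.9
```

>>> send_rows --moves "8 45 20 5;18 90 50 10;30 135 80 15;42 180 110 21;56 225 130 28;71 260 140 33;71 277 140 37;71 277 140 37"

```text
clock: 20.32
position: [0.359, 0.2204, 0.1155]
ee_rot: [-0.0, 0.316, 0.949, 0.0]
contact_force: [1.3, -1.0, 0.4]
gripper_width: 0.0339
gripper_force: 25.0
```

```bash
python3 - <<'E'
from h import *
p,R,o=tool();print(p,R[:,1],o['contact_force'],o['gripper_width'],o['gripper_force'],o['joints'][6])
go([.3593,.2214,.0095],53.1)
c=cam('wrist');save(c,'w6.png')
P=cloud(c);T=(P-p)@R
m=(np.hypot(T[...,0],T[...,1])<.03)&(T[...,2]<.012)&(T[...,2]>-.03)&(c['range_z']>0)&(c['img'].min(2)>110);Q=T[m]*1000
print(len(Q),Q.min(0),Q.max(0),cv2.minEnclosingCircle(Q[:,:2].astype(np.float32)),np.percentile(Q[:,2],[2,50,98]))
E
```

```text
[0.3589652  0.2204355  0.11546195] [6.00426512e-01 7.99679934e-01 8.27878082e-05] [ 1.28038252 -1.00152109  0.38280727] 0.03386439434616177 25.018849364714697 0.358386185840295
go [0.3593 0.2214 0.0095] -> [  0.3   1.  106. ] turn -0.0
4192 [-18.66767053 -28.57148367 -29.16263891] [17.96628634 28.82555041  4.16137465] ((8.135361671447754, 0.12703323364257812), 28.701528549194336) [-7.30120363 -3.79001493 -2.45710082]
```

View pics/w6.png

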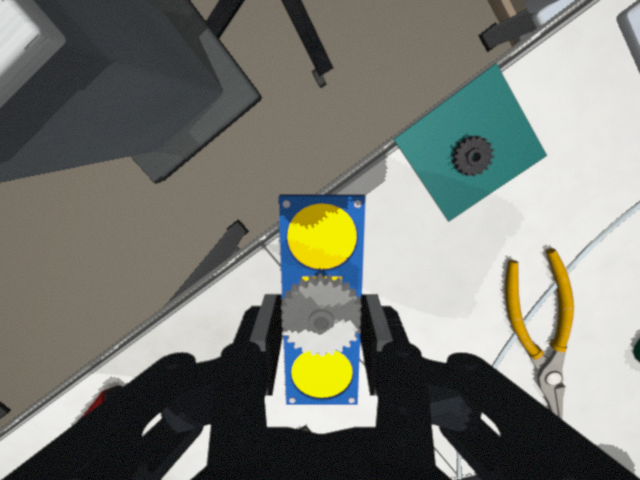

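The gear is held flat and centred at (320,312). The left recess shows at (322,235) and the black gear at (472,156).

>>> send_rows --moves "0.3 1 35 0;0.3 1 65 0;0.3 1 85 0;0.3 1 92 0;0.3 1 92 0"

```text
clock: 21.0
position: [0.3598, 0.2195, 0.0238]
ee_rot: [-0.0, 0.318, 0.948, -0.0]
contact_force: [-0.4, 0.8, 0.3]
gripper_width: 0.0334
gripper_force: 25.0
```

```bash
python3 - <<'E'
from h import *
p,R,o=tool();print(p,o['contact_force'])
go([.3594,.2214,.0095],53.1)
E
```

```text
[0.35983361 0.21945415 0.02381496] [-0.372727    0.75135514  0.28089199]
go [0.3594 0.2214 0.0095] -> [ 1.5  1.3 14.3] turn -0.2
```

>>> send_rows --moves "1.5 1.3 5 0;1.5 1.3 10 0;1.5 1.3 13 0;1.5 1.3 14.3 0;1.5 1.3 14.3 0"

```text
clock: 21.62
position: [0.3591, 0.2221, 0.0093]
ee_rot: [-0.0, 0.318, 0.948, -0.0]
contact_force: [0.3, -0.5, -0.1]
gripper_width: 0.0335
gripper_force: 25.0
```

>>> send_rows --moves "0 0 0 0;0 0 0 0;0 0 -10 0;0 0 -40 0;0 0 -80 0;0 0 -90 0" --claw 50

```text
clock: 22.38
position: [0.3601, 0.2227, 0.1019]
ee_rot: [0.001, 0.318, 0.948, 0.002]
contact_force: [0.4, -0.2, -0.5]
gripper_width: 0.05
gripper_force: 0.0
```

```bash
python3 - <<'E'
from h import *
p,R,o=tool();print(p,o['contact_force'])
c=cam('wrist');gear(c,.013);gear(c,.010,False)
go([.373,.334,.10],90)
E
```

```text
[0.36009989 0.22271651 0.10193859] [ 0.35063314 -0.2361632  -0.45188371]
gear c 358.7 222.6 rad 18.2 px [318. 244.] topz 0.0127 zmax 0.016
gear c 150.8 159.8 rad 9.6 px [10. 25.] topz -0.0022 zmax 0.0011
gear c 333.3 398.1 rad 25.0 px [540.  31.] topz -0.0128 zmax 0.0011
gear c 327.3 410.0 rad 8.7 px [552.  10.] topz -0.0531 zmax -0.0015
gear c 372.9 335.0 rad 13.8 px [476. 158.] topz 0.0091 zmax 0.0136
gear c 361.6 445.5 rad 8.9 px [634.  14.] topz 0.0053 zmax 0.0104
gear c 317.8 389.6 rad 20.5 px [504.  32.] topz -0.7941 zmax 0.0
gear c 257.0 286.5 rad 24.8 px [311.  54.] topz -0.799 zmax -0.6946
go [0.373 0.334 0.1  ] -> [56.8 96.5  2.2] turn -37.1
```

```bash
python3 - <<'E'
from h import *
go([.3729,.3346,.10],53.1)
E
```

```text
go [0.3729 0.3346 0.1   ] -> [57.2 96.9  2.2] turn -0.2
```

>>> send_rows --moves "20 30 0 0;40 62 0 0;59 97 0 0;59 97 30 0;59 97 60 0;59 97 75 0;59 97 75 0" --claw 38

```text
clock: 23.3
position: [0.37, 0.3344, 0.0233]
ee_rot: [-0.001, 0.318, 0.948, -0.001]
contact_force: [-0.2, 0.1, -0.8]
gripper_width: 0.038
gripper_force: 0.0
```

```bash
python3 - <<'E'
from h import *
p,R,o=tool();print(p,o['contact_force'])
go([.3729,.3346,.0055],53.1)
E
```

```text
[0.36996773 0.33441549 0.02331284] [-0.15042252  0.06510265 -0.79256156]
go [0.3729 0.3346 0.0055] -> [-2.2  2.  17.8] turn -0.2
```

>>> send_rows --moves "-2.2 2 7 0;-2.2 2 13 0;-2.2 2 17.5 0;-2.2 2 17.5 0"

```text
clock: 23.8
position: [0.3734, 0.3353, 0.0067]
ee_rot: [-0.0, 0.318, 0.948, -0.0]
contact_force: [-0.4, -0.1, 0.6]
gripper_width: 0.0383
gripper_force: 0.0
```

>>> send_rows --moves "0 0 0 0;0 0 0 0;0 0 0 0;0 0 0 0" --claw 10

```text
clock: 24.3
position: [0.3736, 0.3354, 0.0071]
ee_rot: [0.0, 0.318, 0.948, 0.0]
contact_force: [-0.5, -0.1, 4.6]
gripper_width: 0.0234
gripper_force: 24.8
```

>>> send_rows --moves "0 0 -20 0;0 0 -60 0;0 0 -100 0;0 0 -100 0"

```text
clock: 24.8
position: [0.375, 0.3367, 0.1095]
ee_rot: [0.001, 0.318, 0.948, 0.003]
contact_force: [0.2, 0.3, 0.3]
gripper_width: 0.0233
gripper_force: 24.6
```

```bash
python3 - <<'E'
from h import *
p,R,o=tool();print(p,o['contact_force'],o['gripper_width'],o['gripper_force'])
go([.4519,.1519,.10],53.1)
E
```

```text
[0.37503077 0.33667804 0.10948744] [0.22496799 0.32399636 0.34475846] 0.02328857344726429 24.578416676540655
go [0.4519 0.1519 0.1   ] -> [-172.8 -101.1    9.1] turn -0.2
```

>>> send_rows --moves "-45 -25 5 0;-90 -50 5 0;-135 -76 5 0;-173 -101 5 0;-173 -101 35 0;-173 -101 65 0;-173 -101 80 0;-173 -101 80 0"

```text
clock: 25.8
position: [0.4494, 0.15, 0.0252]
ee_rot: [-0.001, 0.318, 0.948, -0.001]
contact_force: [0.3, 0.4, -0.0]
gripper_width: 0.0234
gripper_force: 24.6
```

```bash
python3 - <<'E'
from h import *
p,R,o=tool();print(p,o['contact_force'],o['gripper_width'])
go([.4519,.1519,.0102],53.1)
c=cam('wrist');P=cloud(c);T=(P-p)@R
m=(np.abs(T[...,1])<.011)&(np.abs(T[...,0])<.025)&(T[...,2]<.006)&(T[...,2]>-.009)&(c['range_z']>0);Q=T[m]*1000
print(len(Q),np.percentile(Q[:,0],[1,99]),np.percentile(Q[:,2],[2,50,98]))
E
```

```text
[0.44943404 0.15000069 0.02523466] [ 0.33849769  0.43034125 -0.04745638] 0.02344056622350457
go [0.4519 0.1519 0.0102] -> [-0.9  3.  15. ] turn -0.2
2538 [-11.33053849  12.78559939] [-6.21153882 -2.64712937  4.17664447]
```

>>> send_rows --moves "-0.9 2.7 5 0;-0.9 2.7 10 0;-0.9 2.7 14 0;-0.9 2.7 15 0;-0.9 2.7 15 0"

```text
clock: 26.48
position: [0.4529, 0.1521, 0.0119]
ee_rot: [-0.0, 0.318, 0.948, -0.0]
contact_force: [-0.3, -0.0, -1.1]
gripper_width: 0.0236
gripper_force: 24.6
```

>>> send_rows --moves "0 0 0 0;0 0 0 0;0 0 -10 0;0 0 -40 0;0 0 -90 0;0 0 -150 0;0 0 -160 0" --claw 40

```text
clock: 27.35
position: [0.4549, 0.1526, 0.1763]
ee_rot: [0.003, 0.318, 0.948, 0.002]
contact_force: [-0.0, 0.9, -0.6]
gripper_width: 0.0401
gripper_force: 0.0
```

```bash
python3 - <<'E'
from h import *
p,R,o=tool();print(p,o['contact_force'])
c=cam('wrist');save(c,'w7.png');gear(c,.013);gear(c,.013,False)
go([.43,-.06,.26],90);go([.37,-.2272,.26],90)
E
```

```text
[0.45487655 0.15262878 0.17634074] [-0.02570026  0.91089858 -0.58207175]
gear c 750.7 168.2 rad 15.4 px [501. 426.] topz 0.244 zmax 0.248
gear c 736.1 321.1 rad 16.2 px [631. 338.] topz -0.0004 zmax 0.132
gear c 525.8 77.6 rad 13.0 px [302. 324.] topz 0.0433 zmax 0.0647
gear c 359.2 222.3 rad 17.7 px [318.  64.] topz 0.0128 zmax 0.0163
gear c 395.6 -98.6 rad 15.8 px [ 65. 325.] topz 0.0182 zmax 0.0279
gear c 369.3 6.0 rad 13.9 px [126. 238.] topz 0.0123 zmax 0.0265
gear c 452.1 152.5 rad 12.0 px [318. 214.] topz 0.0125 zmax 0.0165
gear c 406.6 186.3 rad 20.8 px [316. 151.] topz 0.0232 zmax 0.0317
gear c 329.5 244.4 rad 11.1 px [318.  11.] topz -0.8003 zmax -0.7128
go [ 0.43 -0.06  0.26] -> [-109.  -183.8  -85.1] turn -37.1
go [ 0.37   -0.2272  0.26  ] -> [-162.  -353.3  -85.8] turn -37.1
```

View pics/w7.png

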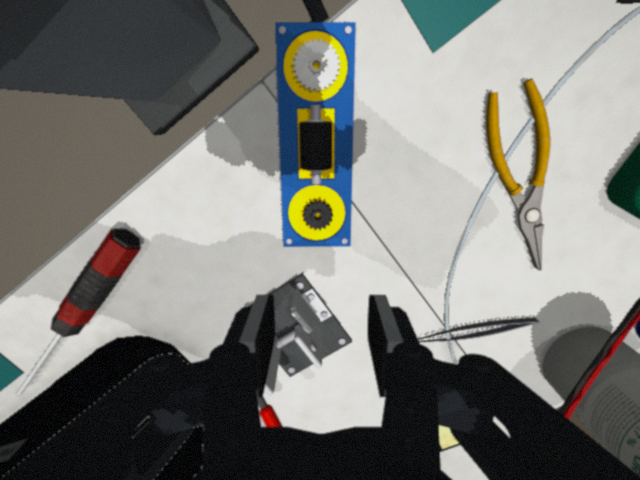

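The large white gear lies in the left recess (316,65), the roller in the pocket (316,145), and the black gear in the right recess (317,214), all flat.

>>> send_rows --moves "0 0 -50 -8;-15 -25 -86 -16;-40 -65 -86 -24;-75 -125 -86 -32;-105 -175 -86 -37;-125 -225 -86 -37;-145 -275 -86 -37;-160 -320 -86 -37;-162 -353 -86 -37;-162 -353 -86 -37" --claw 32

```text
clock: 28.65
position: [0.3672, -0.229, 0.2569]
ee_rot: [-0.001, 0.003, 1.0, 0.0]
contact_force: [0.5, 0.4, -0.3]
gripper_width: 0.0319
gripper_force: 0.0
```

```bash
python3 - <<'E'
from h import *
p,R,o=tool();print(p,R[:,1],o['joints'][6])
c=cam('wrist');gear(c,.010)
go([.3647,-.2270,.03],90)
E
```

```text
[ 0.367186   -0.22899469  0.25686315] [6.65388601e-03 9.99977829e-01 2.59959423e-04] 2.118926483774951
gear c 735.3 -656.1 rad 16.9 px [ 14. 463.] topz 0.1429 zmax 0.3056
gear c 743.2 -64.1 rad 16.7 px [444. 464.] topz 0.1434 zmax 0.3471
gear c 517.9 33.3 rad 8.7 px [540. 321.] topz 0.0075 zmax 0.1524
gear c 364.5 -226.7 rad 10.6 px [321. 196.] topz 0.0019 zmax 0.0137
go [ 0.3647 -0.227   0.03  ] -> [  3.2   0.3 227. ] turn -0.2
```

>>> send_rows --moves "3 0 50 0;3 0 110 0;3 0 165 0;3 0 205 0;3 0 227 0;3 0 227 0;3 0 227 0"

```text
clock: 29.58
position: [0.3669, -0.2267, 0.0313]
ee_rot: [0.0, 0.0, 1.0, 0.0]
contact_force: [-0.1, -0.3, 0.3]
gripper_width: 0.0317
gripper_force: 0.0
```

```bash
python3 - <<'E'
from h import *
p,R,o=tool();print(p,R[:,1],o['contact_force'])
go([.3646,-.2268,.006],90)
E
```

```text
[ 0.36688459 -0.22668637  0.03133894] [5.72036604e-04 9.99999823e-01 1.62768479e-04] [-0.14261905 -0.34968499  0.25870552]
go [ 0.3646 -0.2268  0.006 ] -> [ 2.3 -0.1 25.3] turn -0.0
```

>>> send_rows --moves "2.3 0 10 0;2.3 0 19 0;2.3 0 24 0;2.3 0 25 0;2.3 0 25 0"

```text
clock: 30.2
position: [0.364, -0.2272, 0.0058]
ee_rot: [-0.0, 0.001, 1.0, 0.0]
contact_force: [-0.6, 0.1, 0.5]
gripper_width: 0.0326
gripper_force: 0.0
```

>>> send_rows --moves "0 0 0 0;0 0 0 0;0 0 0 0;0 0 0 0" --claw 5

```text
clock: 30.7
position: [0.3641, -0.2272, 0.0061]
ee_rot: [0.0, 0.001, 1.0, -0.0]
contact_force: [-0.6, 0.3, 5.0]
gripper_width: 0.0179
gripper_force: 24.7
```

>>> send_rows --moves "0 0 -20 0;0 0 -70 0;0 0 -130 0;0 0 -190 0;-5 30 -240 0;-25 80 -250 0;-50 130 -250 0;-66 170 -250 0;-66 190 -250 0"

```text
clock: 31.82
position: [0.4311, -0.0346, 0.2556]
ee_rot: [-0.0, -0.001, 1.0, 0.0]
contact_force: [0.5, 0.1, -0.8]
gripper_width: 0.0178
gripper_force: 24.5
```

```bash
python3 - <<'E'
from h import *
p,R,o=tool();print(p,R[:,1],o['contact_force'],o['gripper_width'],o['gripper_force'])
go([.359,.2224,.10],53.1)
E
```

```text
[ 0.4310513  -0.03456548  0.2555871 ] [-1.92902988e-03  9.99997944e-01  6.25097642e-04] [ 0.45474346  0.08142713 -0.78321131] 0.017753321521198996 24.47960295510711
go [0.359  0.2224 0.1   ] -> [ 71.5 257.  155.8] turn 37.0
```

>>> send_rows --moves "8 40 15 5;18 80 45 11;30 125 80 17;42 170 110 23;56 215 135 30;71 245 150 36;71 257 156 37;71 257 156 37;71 257 156 37"

```text
clock: 32.95
position: [0.3606, 0.2187, 0.1003]
ee_rot: [0.0, 0.318, 0.948, 0.0]
contact_force: [-0.8, -0.9, 0.3]
gripper_width: 0.0176
gripper_force: 24.5
```

```bash
python3 - <<'E'
from h import *
p,R,o=tool();print(p,R[:,1],o['gripper_width'])
c=cam('wrist')
P=cloud(c);p,R,o=tool();T=(P-p)@R
m=(np.abs(T[...,1])<.0078)&(np.abs(T[...,0])<.025)&(T[...,2]<.006)&(T[...,2]>-.009)&(c['range_z']>0)&(c['img'].min(2)>90);Q=T[m]*1000
print(len(Q),np.percentile(Q[:,0],[0.5,99.5]),np.percentile(Q[:,2],[2,50,98]))
go([.359,.2224,.04],53.1)
E
```

```text
[0.36059034 0.21870848 0.10028588] [6.03753696e-01 7.97170867e-01 2.89134974e-04] 0.017614244807562202
1417 [-9.38295471  9.97208544] [-7.31366555 -3.69779042  2.62573014]
go [0.359  0.2224 0.04  ] -> [ 3.5  2.  60.4] turn -0.3
```

>>> send_rows --moves "3.5 2 25 0;3.5 2 50 0;3.5 2 60 0;3.5 2 60 0;3.5 2 60 0"

```text
clock: 33.62
position: [0.3587, 0.2235, 0.0406]
ee_rot: [0.0, 0.318, 0.948, 0.0]
contact_force: [-0.2, 0.1, 0.3]
gripper_width: 0.0175
gripper_force: 24.5
```

```bash
python3 - <<'E'
from h import *
p,R,o=tool();print(p)
go([.359,.2223,.0175],53.1)
E
```

```text
[0.35867473 0.22349147 0.04056979]
go [0.359  0.2223 0.0175] -> [-1.  -0.8 23.1] turn -0.2
```

>>> send_rows --moves "-1 -0.8 8 0;-1 -0.8 15 0;-1 -0.8 20 0;-1 -0.8 22.5 0;-1 -0.8 22.5 0;-1 -0.8 22.5 0"

```text
clock: 34.38
position: [0.3585, 0.2223, 0.0173]
ee_rot: [0.0, 0.318, 0.948, -0.0]
contact_force: [0.0, -1.0, -1.2]
gripper_width: 0.0173
gripper_force: 24.5
```

```bash
python3 - <<'E'
from h import *
p,R,o=tool();print(p,o['contact_force'])
go([.359,.2223,.0172],53.1)
E
```

```text
[0.35847553 0.22234133 0.01734646] [ 0.04027429 -0.96071256 -1.16531153]
go [0.359  0.2223 0.0172] -> [-0.4  0.3  0.1] turn -0.2
```

>>> send_rows --moves "-0.4 0.3 0 0;-0.4 0.3 0 0;-0.4 0.3 0 0;0 0 -10 0;0 0 -40 0;0 0 -80 0;0 0 -110 0;0 0 -110 0;0 0 -110 0" --claw 32

```text
clock: 35.5
position: [0.3582, 0.2222, 0.1274]
ee_rot: [0.0, 0.318, 0.948, 0.0]
contact_force: [-0.4, -0.1, -0.3]
gripper_width: 0.0318
gripper_force: 0.0
```

```bash
python3 - <<'E'
from h import *
p,R,o=tool();print(p,o['contact_force'])
c=cam('wrist')
gear(c,.013);P=cloud(c)
u,v=pix(c,[.359,.2223,.021]).astype(int)
cv2.imwrite('pics/w8.png',cv2.resize(c['img'][max(0,v-110):v+150,max(0,u-160):u+160],None,fx=2.3,fy=2.3,interpolation=cv2.INTER_CUBIC)[:,:,::-1])
S=P[v-60:v+60,u-60:u+60].reshape(-1,3);k=S[(S[:,2]>.019)&(S[:,2]<.03)&(np.hypot(S[:,0]-.359,S[:,1]-.2223)<.02)]
print(len(k),cv2.minEnclosingCircle((k[:,:2]*1000).astype(np.float32)),np.percentile(k[:,2],[5,50,98]))
E
```

```text
[0.3581869  0.2221897  0.12739783] [-0.39860554 -0.05674496 -0.27318133]
gear c 583.8 235.0 rad 14.9 px [487. 423.] topz 0.1823 zmax 0.1976
gear c 407.3 2.1 rad 15.4 px [154. 423.] topz 0.1818 zmax 0.1982
gear c 358.6 222.7 rad 18.0 px [321. 235.] topz 0.0124 zmax 0.0241
gear c 327.8 418.5 rad 13.7 px [543.  13.] topz -0.0531 zmax 0.0005
477 ((358.3686218261719, 222.58303833007812), 10.065847396850586) [0.01960667 0.02100452 0.02480962]
```

View pics/w8.png

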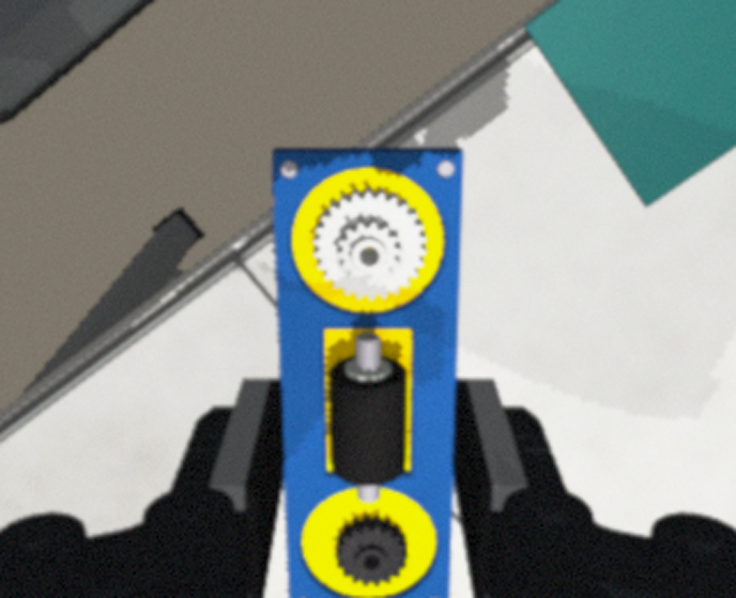

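The small gear sits centred on the large one at crop (369,245). Its centre is 0.3 mm off and its top is at 21 mm. The roller and black gear are in place, and the robot is clear.

```bash
python3 -c "
from station import r
print(r.sign_off())"
```

```text
the job is handed in; nothing more can be done
None
```

The job is handed in at about 36 s of the 131 s allowed, though the sign-off gave no verdict: the lever is fully back against its stop, the roller is in the middle pocket, the large white gear is in the left recess with the small one centred on top, and the black gear is in the right recess.

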